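Move the dried pieces to the feed rack in reverse order

TASK

Move the four pieces of wood from the drying rack, the one with coloured bays on the left, to the empty white feed rack on the right, in reverse order: the piece at the left end of the drying rack, as seen from the robot, goes to the right end of the feed rack, and so on, so that the right-hand piece ends at the left. Lay each piece flat and straight across both rails, centred in its own place between the brass pegs.

Things in the scene. Friction and masses are not known exactly. Their poses are not given: they have to be found in the camera images.
- block_mid (a point): short, thick pale wood block, 85 mm long, 40 wide, 30 thick: a plain rectangular piece, the point is its centre, half-way up. y runs along its length, x across its width, z up. At the start it lies flat across both rails of one bay of the drying rack; it is gripped across its width at the middle, where the space between the rails is free for 50 mm below it.
- slab_mid (a point): flat light-brown wood slab, 120 mm long, 45 wide, 22 thick: a plain rectangular piece, the point is its centre, half-way up. y runs along its length, x across its width, z up. At the start it lies flat across both rails of one bay of the drying rack; it is gripped across its width at the middle, where the space between the rails is free for 50 mm below it.
- bar_mid (a point): reddish wood bar, 170 mm long, 30 wide, 20 thick: a plain rectangular piece, the point is its centre, half-way up. y runs along its length, x across its width, z up. At the start it lies flat across both rails of one bay of the drying rack; it is gripped across its width at the middle, where the space between the rails is free for 50 mm below it.
- strip_mid (a point): thin, very dark brown wood strip, 200 mm long, 24 wide, 12 thick: a plain rectangular piece, the point is its centre, half-way up. y runs along its length, x across its width, z up. At the start it lies flat across both rails of one bay of the drying rack; it is gripped across its width at the middle, where the space between the rails is free for 50 mm below it.
- bay_red: drying-rack bay with red rails and pegs (fixed), in which the block lies at the start. Two rails 60 mm apart (centres), 14 wide; pegs 7 thick, 12 high at x = +-30, y = +-33 mm. Origin: middle of the bay at rail-top height, 120 mm above the bench; x across the rails, away from the robot, y along the row to the left. The bays stand 75 mm apart in an order that varies; colours have no other meaning.
- bay_blue: drying-rack bay with blue rails and pegs (fixed), in which the slab lies at the start. Two rails 60 mm apart (centres), 14 wide; pegs 7 thick, 12 high at x = +-30, y = +-33 mm. Origin: middle of the bay at rail-top height, 120 mm above the bench; x across the rails, away from the robot, y along the row to the left. The bays stand 75 mm apart in an order that varies; colours have no other meaning.
- bay_yellow: drying-rack bay with yellow rails and pegs (fixed), in which the bar lies at the start. Two rails 60 mm apart (centres), 14 wide; pegs 7 thick, 12 high at x = +-30, y = +-33 mm. Origin: middle of the bay at rail-top height, 120 mm above the bench; x across the rails, away from the robot, y along the row to the left. The bays stand 75 mm apart in an order that varies; colours have no other meaning.
- bay_green: drying-rack bay with green rails and pegs (fixed), in which the strip lies at the start. Two rails 60 mm apart (centres), 14 wide; pegs 7 thick, 12 high at x = +-30, y = +-33 mm. Origin: middle of the bay at rail-top height, 120 mm above the bench; x across the rails, away from the robot, y along the row to the left. The bays stand 75 mm apart in an order that varies; colours have no other meaning.
- feed_rack: feed rack (fixed), painted white: two rails 60 mm apart (centres), 14 wide, tops 120 mm above the bench, free between them for 60 mm down. Origin: rack middle at rail-top height; x across the rails, away from the robot, y along them to the left. Brass pegs, 12 high, at x = +-30, y = 0, +-75, +-150 mm part four places centred at x = 0, y = 112.5 (left end), 37.5, -37.5, -112.5; pieces lie along x on the rails.
- drying_rack: frame of the drying rack (fixed), brown wood, which carries the four coloured bays. Origin: middle of the row at rail-top height; x across the rails, away from the robot, y along the row to the left as seen from the robot. The bays are centred at x = 0, y = 112.5 (left end), 37.5, -37.5, -112.5 mm.

How it is judged (in metres and radians):
At the end, for the whole second after the job is handed in: On the feed rack the pieces lie, left to right, in the reverse of their starting order: each within 15 mm of its place's centre along and across the rack, within 5 mm of its resting height, within 0.2 rad of square to the rails, released and at rest (x of block_mid in the frame of feed_rack between -0.015 and 0.015 m and z of block_mid in the frame of feed_rack between 0.01 and 0.02 m and angle between the y axis of each of block_mid, slab_mid, bar_mid, strip_mid and the x axis of feed_rack, either way round below 0.2 rad and linear speed of each of block, slab, bar, strip below 0.02 m/s and contact force between each of block, slab, bar, strip and the fingers below 0.1 N and x of slab_mid in the frame of feed_rack between -0.015 and 0.015 m and z of slab_mid in the frame of feed_rack between 0.006 and 0.016 m and x of bar_mid in the frame of feed_rack between -0.015 and 0.015 m and z of bar_mid in the frame of feed_rack between 0.005 and 0.015 m and x of strip_mid in the frame of feed_rack between -0.015 and 0.015 m and z of strip_mid in the frame of feed_rack between 0.001 and 0.011 m and ((y of bay_red in the frame of drying_rack between 0.1025 and 0.1225 m and y of block_mid in the frame of feed_rack between -0.1275 and -0.0975 m) or (y of bay_red in the frame of drying_rack between 0.0275 and 0.0475 m and y of block_mid in the frame of feed_rack between -0.0525 and -0.0225 m) or (y of bay_red in the frame of drying_rack between -0.0475 and -0.0275 m and y of block_mid in the frame of feed_rack between 0.0225 and 0.0525 m) or (y of bay_red in the frame of drying_rack between -0.1225 and -0.1025 m and y of block_mid in the frame of feed_rack between 0.0975 and 0.1275 m)) and ((y of bay_blue in the frame of drying_rack between 0.1025 and 0.1225 m and y of slab_mid in the frame of feed_rack between -0.1275 and -0.0975 m) or (y of bay_blue in the frame of drying_rack between 0.0275 and 0.0475 m and y of slab_mid in the frame of feed_rack between -0.0525 and -0.0225 m) or (y of bay_blue in the frame of drying_rack between -0.0475 and -0.0275 m and y of slab_mid in the frame of feed_rack between 0.0225 and 0.0525 m) or (y of bay_blue in the frame of drying_rack between -0.1225 and -0.1025 m and y of slab_mid in the frame of feed_rack between 0.0975 and 0.1275 m)) and ((y of bay_yellow in the frame of drying_rack between 0.1025 and 0.1225 m and y of bar_mid in the frame of feed_rack between -0.1275 and -0.0975 m) or (y of bay_yellow in the frame of drying_rack between 0.0275 and 0.0475 m and y of bar_mid in the frame of feed_rack between -0.0525 and -0.0225 m) or (y of bay_yellow in the frame of drying_rack between -0.0475 and -0.0275 m and y of bar_mid in the frame of feed_rack between 0.0225 and 0.0525 m) or (y of bay_yellow in the frame of drying_rack between -0.1225 and -0.1025 m and y of bar_mid in the frame of feed_rack between 0.0975 and 0.1275 m)) and ((y of bay_green in the frame of drying_rack between 0.1025 and 0.1225 m and y of strip_mid in the frame of feed_rack between -0.1275 and -0.0975 m) or (y of bay_green in the frame of drying_rack between 0.0275 and 0.0475 m and y of strip_mid in the frame of feed_rack between -0.0525 and -0.0225 m) or (y of bay_green in the frame of drying_rack between -0.0475 and -0.0275 m and y of strip_mid in the frame of feed_rack between 0.0225 and 0.0525 m) or (y of bay_green in the frame of drying_rack between -0.1225 and -0.1025 m and y of strip_mid in the frame of feed_rack between 0.0975 and 0.1275 m))); the robot touches nothing.
It also fails if it takes over 101 s, if anything falls off the work surface, if the arm or the gripper's body presses on something with over 40 N, if the wrist force passes 120 N, or if a joint passes its speed limit or range.

ROBOT

A 6-joint arm with a two-finger parallel gripper is mounted at the origin on the work surface; the furniture and walls round the work are solid. World frame = base frame: x ahead of the robot, y to its left, z up, the work surface at z = 0. Lengths are in m, angles in degrees, forces in N, time in s.
With the tool pointing down it reaches from about 0.325 to 0.85 m from the base axis. Payload 15.5 kg.
Tool frame: the origin (TCP) lies midway between the tips of the shut fingers; the grasp point (between the pads) lies 19 mm behind it; z points along the fingers, y is the line along which they close (so a half turn about z gives the same grasp; the last joint's range is limited). The gripper opens to 91 mm and grips with 3 to 60 N. Pads are 32 mm wide; open, the fingers measure 118 mm over their backs; the gripper's body (76 mm by 178 mm) begins 60 mm behind the grasp point.
Start: joints at [-71.648, 28.281, 77.091, -0, 74.628, -5.472], TCP at [0.252, -0.572, 0.214] pointing down, gripper open.
Joint ranges: [-166.48, 166.48], [-47.26, 123.95], [12.59, 153.08], [-70.14, 250.14], [6.76, 159.57], [-176.63, 176.63]. Speed limits (degrees/s): [108.29, 108.29, 147.25, 172.46, 172.46, 172.46].

INTERFACE

Orientations are given as a 3x3 rotation matrix whose columns are the frame's x, y, z axes.
In Python, from bench import ctrl gives the robot as it stands. The module is installed in compiled form; this text tells all that it offers. Calls block until the motion is done:
- ctrl.goto(position, orientation): joint-space move of the TCP to a pose.
- ctrl.move_l(position, vel=0.15, ori=None, contact_N=None): straight line of the TCP; ori=None keeps the orientation; vel is the mean speed in m/s. With contact_N (N) it stops when the force on the tool has changed by that much, and returns True; else False.
- ctrl.movej(angles): joint-space move.
- ctrl.command_gripper(opening): opening from 0.0 (shut) to 1.0 (fully open); the grip force is fixed at half the most; returns when the fingers have stopped.
- ctrl.sleep(seconds).
- ctrl.ik(position, orientation): joint angles nearest the present ones, or None.
- ctrl.read_camera(name): name is "side" or "top" or "wrist"; returns the picture (384x512x3 uint8, blue, green, red); there is no depth.
- ctrl.camera_params(name): a dict with "fx", "fy", "cx", "cy" (pixels), "D" ([k1, k2, p1, p2, k3] as OpenCV has them; the pictures are not rectified), "pose" (4x4, takes a point from camera to world coordinates); the wrist camera has in their place "T_tool_cam" (4x4, takes a point from camera to tool coordinates, whose origin is the TCP and whose axes are the flange's). Camera axes: x right, y up, looking along -z (the intrinsics and any distortion apply to the point x, -y, -z); pixel columns grow to the right and rows downward; lengths in m; the calibration is good to about 2 mm. A picture is of the moment at which its call begins: read the wrist's pose just before it. camera_params takes no time and is no camera call.
A pose or a line that the arm cannot do raises ctrl.MotionError and nothing moves.
- ctrl.sign_off(): hands the job in; it is judged then, once.
Readings, each from a call of its own:
- ctrl.current_t(): time.
- ctrl.current_q(): joint angles.
- ctrl.current_dq(): joint speeds.
- ctrl.current_effort(): joint torques, N m.
- ctrl.current_tool_pos(): TCP position.
- ctrl.current_eef_rot(): TCP orientation.
- ctrl.current_contact_force(): force on the tool from outside, world axes, zero at the start.
- ctrl.current_wrist_torque(): the same for the moment, N m.
- ctrl.current_grip_width(): opening from 0.0 (shut) to 1.0 (fully open).
- ctrl.current_grasp_force(): force on a finger pad.
Only numpy, scipy, OpenCV 4.12 (cv2) and the standard library are available. Lean on these libraries where they do the work, as an engineer would, in place of code of your own. Each camera call takes 0.05 s, during which the arm holds its last target. There are 200 camera calls.

## Working session

There is one attempt and no reset: what is moved stays moved. The work goes in short steps, each a Python script; the robot and the scene stay as the last script left them, time stands still between calls to the robot, and variables do not carry over. Pictures are saved under pics/ and viewed, at most 14 in all, crops included, and the job is handed in when it is done.

```bash
mkdir -p pics; python3 - <<'E'
from bench import ctrl
import cv2, numpy as np
np.set_printoptions(precision=4,suppress=True)
for n in ["top","side"]:
    cv2.imwrite(f"pics/{n}0.png",ctrl.read_camera(n)); print(n,ctrl.camera_params(n))
print(ctrl.camera_params("wrist"),ctrl.current_eef_rot(),ctrl.current_t())
E
```

```text
top {'fx': 413.3712553702753, 'fy': 413.3712553702753, 'cx': 265.1052709867391, 'cy': 198.63419633344714, 'D': array([-0.0211,  0.    ,  0.    ,  0.    ,  0.    ]), 'pose': array([[ 0.038 ,  0.9778, -0.2063,  0.3299],
       [-0.9993,  0.0371, -0.008 ,  0.0704],
       [-0.0002,  0.2065,  0.9785,  1.1335],
       [ 0.    ,  0.    ,  0.    ,  1.    ]])}
side {'fx': 355.3976726910158, 'fy': 355.3976726910158, 'cx': 252.50066149975257, 'cy': 186.72527162769737, 'D': array([-0.0258,  0.    ,  0.    ,  0.    ,  0.    ]), 'pose': array([[-0.9621,  0.1482, -0.2288,  0.3106],
       [-0.2721, -0.5739,  0.7724,  0.7703],
       [-0.0169,  0.8054,  0.5925,  0.6917],
       [ 0.    ,  0.    ,  0.    ,  1.    ]])}
{'fx': 286.66584085875877, 'fy': 286.66584085875877, 'cx': 255.08316494855842, 'cy': 196.30563542570974, 'D': array([-0.0554,  0.    ,  0.    ,  0.    ,  0.    ]), 'T_tool_cam': array([[-0.0008,  0.9566,  0.2913,  0.0825],
       [ 1.    ,  0.0006,  0.0008,  0.0004],
       [ 0.0006,  0.2913, -0.9566, -0.1697],
       [ 0.    ,  0.    ,  0.    ,  1.    ]])} [[ 0.9148  0.4039 -0.0003]
 [ 0.4039 -0.9148  0.001 ]
 [ 0.0001 -0.0011 -1.    ]] 0.1
```

View pics/top0.png

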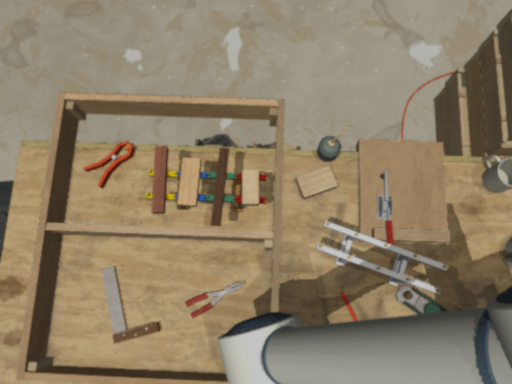

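View pics/side0.png

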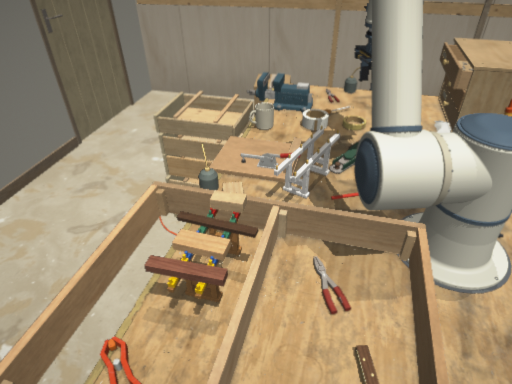

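Top view: the order left to right is bar/yellow (160,180), slab/blue (188,182), strip/green (220,187), block/red (250,187). The white feed rack is centred near (382,256) and turned about 20°. A wooden box with walls stands around the drying rack, so its wall height matters. I'll take closer looks with the wrist camera.

```bash
cat > h.py <<'E'
from bench import ctrl
import cv2, numpy as np
np.set_printoptions(precision=4,suppress=True)
def cam(n,tool=None):
    c=ctrl.camera_params(n); K=np.array([[c['fx'],0,c['cx']],[0,c['fy'],c['cy']],[0,0,1]])
    T=tool@c['T_tool_cam'] if n=='wrist' else c['pose']
    return K,c['D'],T
def tool():
    T=np.eye(4);T[:3,:3]=ctrl.current_eef_rot();T[:3,3]=ctrl.current_tool_pos();return T
def ray(C,uv):
    K,D,T=C; p=cv2.undistortPoints(np.array([[uv]],float),K,D)[0,0]
    return T[:3,3],T[:3,:3]@np.array([p[0],-p[1],-1])
def p2w(C,uv,z):
    o,d=ray(C,uv); return (o+d*(z-o[2])/d[2])
def tri(C1,u1,C2,u2):
    o1,d1=ray(C1,u1);o2,d2=ray(C2,u2)
    s=np.linalg.lstsq(np.c_[d1,-d2],o2-o1,rcond=None)[0]
    a,b=o1+s[0]*d1,o2+s[1]*d2
    return (a+b)/2,np.linalg.norm(a-b)
def proj(C,P):
    K,D,T=C; q=(np.asarray(P)-T[:3,3])@T[:3,:3]; q=q*[1,-1,-1]
    return cv2.projectPoints(q.reshape(-1,1,3),np.zeros(3),np.zeros(3),K,D)[0][:,0]
def down(a): # tool y (closing) axis at world angle a (deg), z down
    a=np.radians(a); y=np.array([np.cos(a),np.sin(a),0]); z=np.array([0,0,-1.]); return np.c_[np.cross(y,z),y,z]
def snap(n,f):
    T=tool(); im=ctrl.read_camera(n); cv2.imwrite(f"pics/{f}.png",im); np.save(f"pics/{f}.npy",T); return im
E
python3 - <<'E'
from h import *
t=cam('top');s=cam('side')
for n,uv in dict(f1=(329,222),f2=(444,268),f3=(319,245),f4=(436,290),bar=(160,180),slab=(188,182),strip=(220,187),block=(250,187)).items(): print(n,p2w(t,uv,.125))
# wall corners
for n,a,b in [("farRight outer",(283,101),(153,184)),("divider/right joint",(272,240),(281,210)),("divider mid/left",(48,228),None)]:
    if b: print(n,tri(t,a,s,b))
for d in [-90,90,0]:
  for p in ([.45,-.3,.35],[.55,.2,.4]): print(d,p,ctrl.ik(p,down(d)))
E
```

```text
f1 [ 0.4897 -0.081   0.125 ]
f2 [ 0.3876 -0.3602  0.125 ]
f3 [ 0.4321 -0.057   0.125 ]
f4 [ 0.3348 -0.3384  0.125 ]
bar [0.5805 0.3453 0.125 ]
slab [0.578  0.2742 0.125 ]
strip [0.5681 0.1929 0.125 ]
block [0.5709 0.1177 0.125 ]
farRight outer (array([0.8278, 0.0413, 0.0859]), np.float64(0.005646735857571089))
divider/right joint (array([0.4445, 0.0574, 0.0824]), np.float64(0.0003495787414090893))
-90 [0.45, -0.3, 0.35] [-40.0169  15.249   76.5224  -0.      88.2286  49.9831]
-90 [0.55, 0.2, 0.4] [ 14.138   18.2013  64.9004  -0.      96.8983 104.138 ]
90 [0.45, -0.3, 0.35] [ -40.0169   15.249    76.5224   -0.       88.2286 -130.0169]
90 [0.55, 0.2, 0.4] [ 14.138   18.2013  64.9004  -0.      96.8983 -75.862 ]
0 [0.45, -0.3, 0.35] [-40.0169  15.249   76.5224  -0.      88.2286 -40.0169]
0 [0.55, 0.2, 0.4] [14.138  18.2013 64.9004 -0.     96.8983 14.138 ]
```

```bash
python3 - <<'E'
from h import *
ctrl.goto([.45,-.22,.36],down(-90)); snap('wrist','wf'); print(ctrl.current_tool_pos())
ctrl.goto([.58,.23,.36],down(-90)); snap('wrist','wd'); print(ctrl.current_tool_pos(),ctrl.current_t())
E
python3 -c "
import cv2
for f in ('wf','wd'):
    im=cv2.imread(f'pics/{f}.png'); cv2.imwrite(f'pics/{f}2.png',cv2.resize(im,(800,600),interpolation=cv2.INTER_CUBIC))"
```

```text
[ 0.4498 -0.2207  0.3596]
[0.5803 0.2288 0.3601] 3.4917
```

View pics/wf2.png

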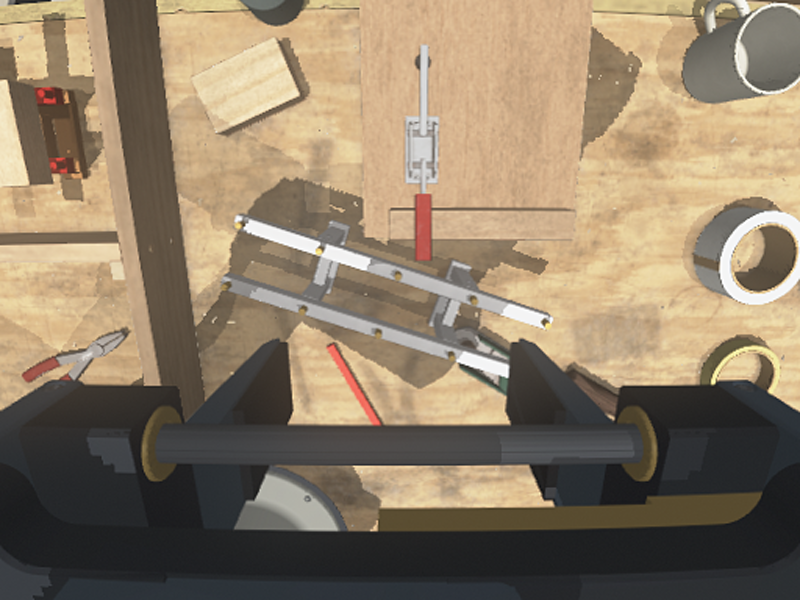

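View pics/wd2.png

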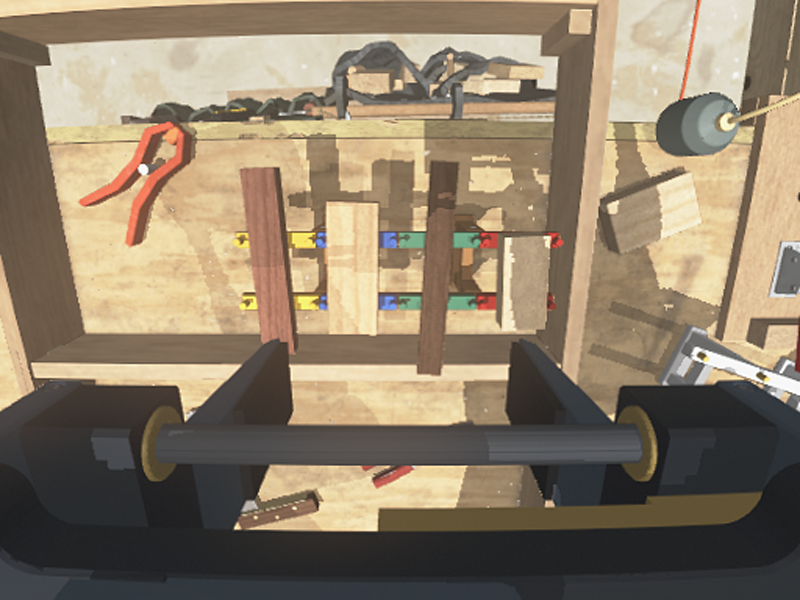

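Feed view (800 px scale): far pegs at (241,221)…(547,322), near pegs at (227,284)…(450,355). Drying view: bar, slab, strip and block are all slightly turned, with the pegs of the bays visible. I'll fit poses from these clicks and check them with an overlay.

```bash
cat > fit.py <<'E'
from h import *
from scipy.optimize import least_squares
s=512/800
dims=dict(block=(.085,.04,.03),slab=(.12,.045,.022),bar=(.17,.03,.02),strip=(.2,.024,.012))
def W(f): return cam('wrist',np.load(f'pics/{f}.npy'))
def se2(p,X): # X Nx3 local, p=x,y,deg
    a=np.radians(p[2]); R=np.array([[np.cos(a),-np.sin(a),0],[np.sin(a),np.cos(a),0],[0,0,1]])
    return X@R.T+[p[0],p[1],0]
def fit(C,X,uv,p0):
    r=least_squares(lambda p:(proj(C,se2(p,X))-uv).ravel(),p0,x_scale=[.01,.01,1]); return r.x,np.sqrt(np.mean(r.fun**2))
def box(n,z0=.12):
    l,w,h=dims[n]; c=np.array([(x,y) for x,y in ((l,w),(l,-w),(-l,-w),(-l,w))])/2
    return np.r_[np.c_[c,[z0+h]*4],np.c_[c,[z0]*4]]   # local x along length
def draw(im,C,X,k):
    q=(proj(C,X)*k).astype(int)
    cv2.polylines(im,[q[:4]],True,(255,255,0),1)
pegs=lambda:np.array([(x,y,.132) for x in(.03,-.03) for y in (.15,.075,0,-.075,-.15)])
dp=lambda:np.array([(x,y,.132) for x in(.03,-.03) for y in (.1455,-.1455)])
E
cat > a.py <<'E'
from fit import *
C=W('wf')
uv=np.array([(241,221),(320,250),(398,274),(473,299),(547,322),(227,284),(303,309),(378,332),(450,355)])*s
f,e=fit(C,pegs()[:9],uv,[.41,-.21,-20]); print('feed',f,e)
D=W('wd')
d,e=fit(D,dp(),np.array([(243,239),(557,239),(246,301),(551,301)])*s,[.57,.23,0]); print('dry',d,e)
cl=dict(bar=[(240,169),(272,168),(290,350),(263,351)],slab=[(329,202),(378,203),(377,335),(328,333)],strip=[(431,162),(457,162),(440,375),(418,373)],block=[(503,236),(549,236),(546,330),(502,328)])
imf=cv2.resize(cv2.imread('pics/wf.png')[125:245,130:370],None,fx=3.3,fy=3.3,interpolation=3)
imd=cv2.resize(cv2.imread('pics/wd.png')[95:245,145:365],None,fx=3.6,fy=3.6,interpolation=3)
for u in (proj(C,se2(f,pegs()))-[130,125])*3.3: cv2.circle(imf,tuple(map(int,u)),7,(0,0,255),1)
for u in (proj(D,se2(d,dp()))-[145,95])*3.6: cv2.circle(imd,tuple(map(int,u)),7,(0,0,255),1)
for n,c in cl.items():
    p,e=fit(D,box(n)[:4],np.array(c)*s,[.57,.2,0]); print(n,p,e)
    q=((proj(D,se2(p,box(n)))-[145,95])*3.6).astype(int)
    cv2.polylines(imd,[q[:4]],True,(255,255,0),1)
cv2.imwrite('pics/ovf.png',imf);cv2.imwrite('pics/ovd.png',imd)
E
python3 a.py
```

```text
feed [  0.414   -0.2114 -18.6498] 1.1026790928818728
dry [ 0.5758  0.2279 -0.1657] 2.242737543910371
bar [0.583  0.3461 1.4184] 1.602354745187005
slab [ 0.5779  0.269  -2.1559] 0.7268139879292967
strip [ 0.5715  0.1945 -2.6899] 0.8713354658796367
block [0.568  0.1177 2.5515] 0.8155986490579512
```

View pics/ovf.png

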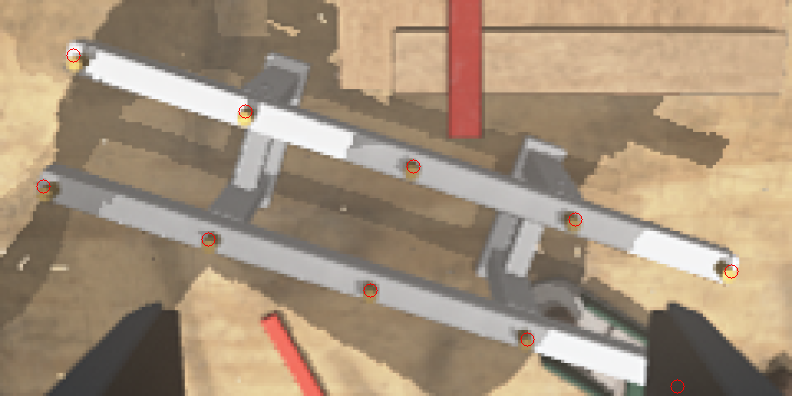

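View pics/ovd.png

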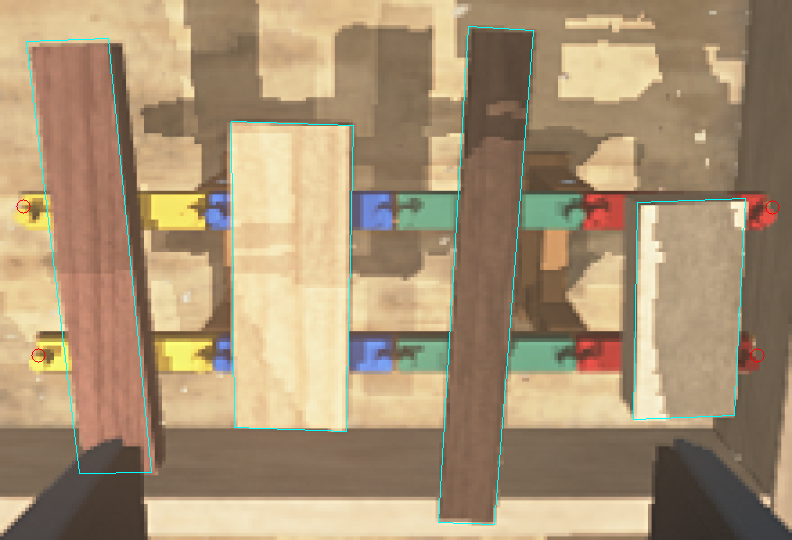

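The overlays fit the pieces and pegs to within a few mm. I'll start with the block, which goes to the left end of the feed rack.

```bash
cat > job.py <<'E'
from fit import *
F=np.array([.414,-.2114,-18.65])
P=dict(bar=(.583,.3461,6.0),slab=(.5779,.269,-2.2),strip=(.5715,.1945,-2.7),block=(.568,.1177,-2.))
a=W('wd')
cl=dict(bar=[(240,169),(272,168),(290,350),(263,351)],slab=[(329,202),(378,203),(377,335),(328,333)],strip=[(431,162),(457,162),(440,375),(418,373)],block=[(503,236),(549,236),(546,330),(502,328)])
P={n:fit(a,box(n)[:4],np.array(c)*s,[.57,.2,0])[0] for n,c in cl.items()}
Y=dict(bar=-.1125,slab=-.0375,strip=.0375,block=.1125)
H=.24
def run(n):
    l,w,h=dims[n]; x,y,a=P[n]; o=(w+.025)/.091
    R=down(a-90); z=.12+h/2-.019
    ctrl.goto([x,y,H],R); ctrl.command_gripper(o)
    ctrl.move_l([x,y,z],vel=.12,contact_N=25) and print('contact down!',ctrl.current_tool_pos())
    ctrl.command_gripper(0); print(n,'width mm',ctrl.current_grip_width()*91,'force',ctrl.current_grasp_force())
    ctrl.move_l([x,y,H],vel=.12)
    q=se2(F,np.array([[0,Y[n],0]]))[0]; R2=down(F[2]-90)
    ctrl.goto([q[0],q[1],H],R2); print('carry',ctrl.current_grip_width()*91)
    ctrl.move_l([q[0],q[1],z+.012],vel=.15)
    c=ctrl.move_l([q[0],q[1],z-.001],vel=.03,contact_N=8); print('down',c,ctrl.current_tool_pos()-[*q[:2],z])
    ctrl.command_gripper(o); ctrl.move_l([q[0],q[1],H],vel=.15); print('t',ctrl.current_t())
E
python3 - <<'E'
from job import *
run('block')
ctrl.goto([.45,-.22,.36],down(-90)); im=snap('wrist','b1')
C=W('b1'); k=3.3; o=np.array([130,100]); v=cv2.resize(im[100:245,130:370],None,fx=k,fy=k,interpolation=3)
t=se2(F,box('block')+[0,.1125,0]); cv2.polylines(v,[((proj(C,t)[:4]-o)*k).astype(int)],True,(255,255,0),1)
cv2.imwrite('pics/b1v.png',v)
E
```

```text
block width mm 40.02858741280874 force 30.43976108005154
carry 39.74040225011209
down True [ 0.0001 -0.0001 -0.0003]
t 11.525
```

View pics/b1v.png

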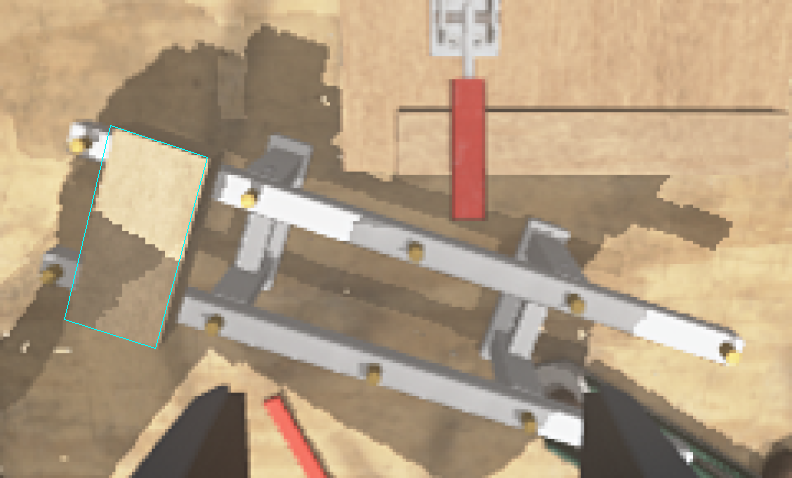

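The block lies in the left-end place, matching the overlay at (110,127)–(157,348). I'll refit the feed rack from the clearer brass peg tops in this view, then move the other three.

```bash
python3 - <<'E'
import job
from job import *
uv=np.array([(80,144),(250,197),(416,250),(577,302),(732,350),(52,270),(213,322),(374,373),(530,423)])/3.3+[130,100]
f,e=fit(W('b1'),pegs()[:9],uv,F); print(f,e)
if np.abs(f-F)[:2].max()<.006 and abs(f[2]-F[2])<2: job.F[:]=f
for n in ('strip','slab','bar'): run(n)
ctrl.goto([.48,-.22,.38],down(-90)); im=snap('wrist','e1')
C=W('e1'); k=3.3; o=np.array([130,100]); v=cv2.resize(im[100:270,130:370],None,fx=k,fy=k,interpolation=3)
for n in Y: cv2.polylines(v,[((proj(C,se2(f,box(n)+[0,Y[n],0]))[:4]-o)*k).astype(int)],True,(255,255,0),1)
cv2.imwrite('pics/e1v.png',v)
E
```

```text
[  0.4133  -0.2116 -18.4006] 0.7931003051274104
strip width mm 24.156623549830368 force 29.99853551387787
carry 23.635114026389672
down True [ 0.0001 -0.     -0.0001]
t 21.875
slab width mm 44.846195680928716 force 31.1057261377573
carry 44.761103211979
down True [ 0.0001 -0.0001 -0.0001]
t 31.95
contact down! [0.5813 0.3459 0.119 ]
bar width mm 29.749346365359497 force 36.30392536986619
carry 29.670581334172024
down True [ 0.0005 -0.0005  0.0081]
t 42.4333
```

View pics/e1v.png

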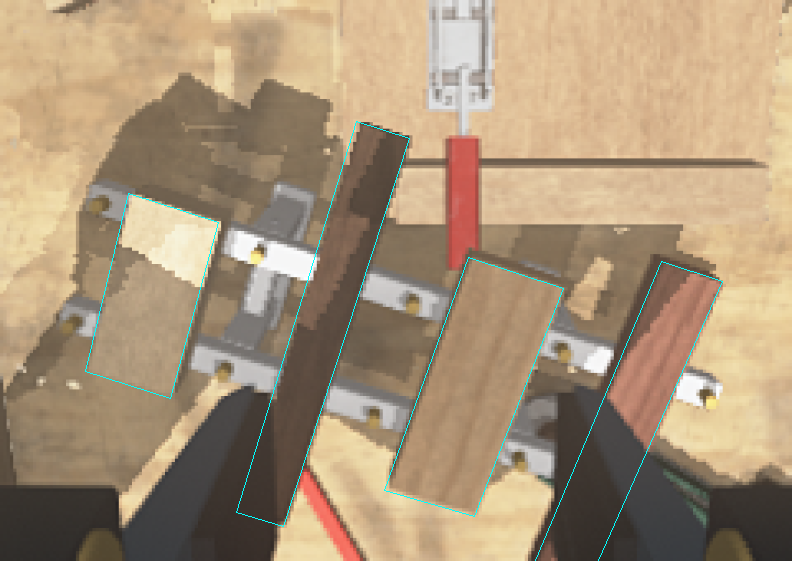

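All four pieces are in order and match their outlines. The bar was gripped 8 mm higher, because a finger touched a rail edge, and its near end is hidden by the fingers. I'll take one clear view of it.

```bash
python3 - <<'E'
from job import *
F=np.array([.4133,-.2116,-18.40]); k=3.3
ctrl.goto([.36,-.22,.40],down(-90)); im=snap('wrist','e2'); C=W('e2')
def ov(im,C,o,sz,f):
    v=cv2.resize(im[o[1]:o[1]+sz[1],o[0]:o[0]+sz[0]],None,fx=k,fy=k,interpolation=3)
    for n in Y: cv2.polylines(v,[((proj(C,se2(F,box(n)+[0,Y[n],0]))[:4]-o)*k).astype(int)],True,(255,255,0),1)
    cv2.imwrite(f'pics/{f}.png',v)
ov(im,C,np.array([150,40]),(240,180),'e2v')
ctrl.goto([.35,.25,.4],down(-90)); im=ctrl.read_camera('side'); C=cam('side'); c=proj(C,[[.41,-.21,.13]])[0].astype(int)
ov(im,C,c-[110,80],(220,160),'e3v')
E
```

```text
(no output)
```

View pics/e2v.png

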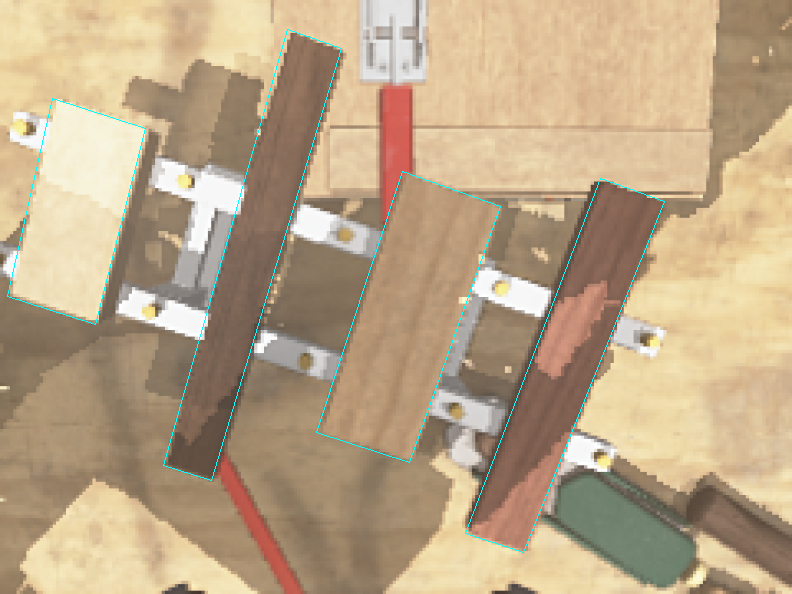

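View pics/e3v.png

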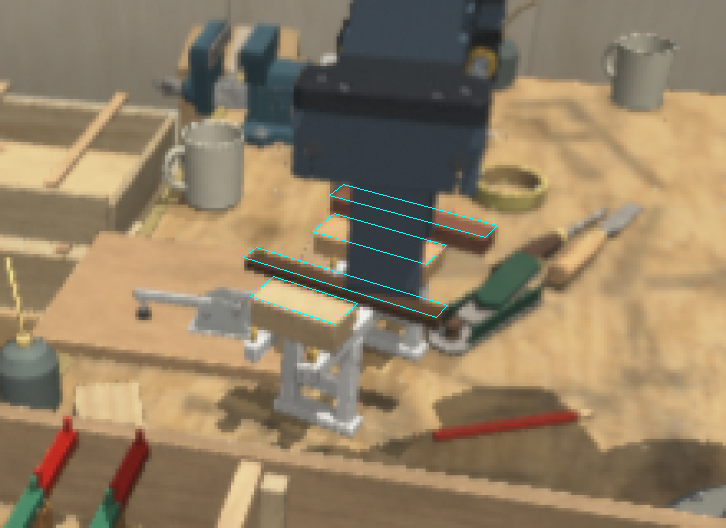

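All four outlines coincide with the pieces, including the bar (600,180)–(525,550). They lie flat and centred, so I'm handing in.

```bash
python3 -c "
from bench import ctrl
print(ctrl.current_t()); print(ctrl.sign_off())"
```

```text
45.675
the job is handed in; nothing more can be done
None
```

I moved all four pieces to the feed rack in reverse order (left to right: block, strip, slab, bar) and handed the job in at 45.7 s; the last camera views show each one flat and centred, but the hand-in call returned no verdict.

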